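# Make up the doming and setting kits at the goldsmith's bench

### The arm

A 6-joint arm with a two-finger parallel gripper is mounted at the origin on the work surface. World frame = base frame: x ahead of the robot, y to its left, z up, the work surface at z = 0. Lengths are in m, angles in rad, forces in N, time in s.
With the tool pointing down it reaches from about 0.375 to 0.925 m from the base axis. Payload 5.7 kg.
Tool frame: the origin (TCP) lies on the centre line of the jaws, within the pads' length; the fingertips stand 17 mm ahead of it and the grasp point (between the pads) lies 2 mm behind it; z points along the fingers, y is the line along which they close (so a half turn about z gives the same grasp; the last joint's range is limited). The gripper opens to 88 mm and grips with 3 to 60 N. Pads are 20 mm wide; open, the fingers measure 115 mm over their backs; the gripper's body (75 mm by 178 mm) begins 61 mm behind the grasp point.
Start: joints at [-1.399, 0.359, 1.51, -0, 1.272, -0.115], TCP at [0.17, -0.575, 0.24] pointing down, gripper open.
Joint ranges: [-2.97, 2.97], [-1.01, 2.36], [0.21, 2.38], [-0.96, 4.11], [0.2, 2.71], [-2.98, 2.98]. Speed limits (rad/s): [2.39, 2.39, 3.14, 3.14, 3.14, 3.14].

### API

Orientations are given as a unit quaternion [x, y, z, w].
In Python, from workcell import arm gives the robot as it stands. Calls block until the motion is done:
- arm.move_to(position, orientation): joint-space move of the TCP to a pose.
- arm.move_l(position, rotation=None, speed=0.15, threshold=None): straight line of the TCP; rotation=None keeps the orientation; speed is the mean speed in m/s. With threshold (N) it stops when the force on the tool has changed by that much, and returns True; else False.
- arm.movej(angles): joint-space move.
- arm.gripper_to(opening, grip_force=None): finger opening in m; grip_force is the grip in N (None keeps the last); returns when the fingers have stopped.
- arm.sleep(seconds).
- arm.inverse_kinematics(position, orientation): joint angles nearest the present ones, or None.
- arm.state(): the state.
- arm.capture(name): name is "scene" or "top" or "wrist"; returns the picture (480x640x3 uint8, red, green, blue); there is no depth.
- arm.camera_model(name): a dict with "K" (3x3 intrinsics, pixels), "origin" and "rotation" of the camera in the world; the wrist camera has in their place "mount" (4x4, takes a point from camera to tool coordinates, whose origin is the TCP and whose axes are the flange's). Camera axes: x right, y up, looking along -z (the intrinsics and any distortion apply to the point x, -y, -z); pixel columns grow to the right and rows downward; lengths in m; the calibration is good to about 2 mm. A picture is of the moment at which its call begins: read the wrist's pose just before it. camera_model takes no time and is no camera call.
A pose or a line that the arm cannot do raises arm.IKError and nothing moves.
- arm.job_done(): hands the job in; it is judged then, once.
The state is a dict: "time": time; "q": joint angles; "qd": joint speeds; "tau": joint torques, N m; "position": TCP position; "eef_rot": TCP orientation; "wrist_force": force on the tool from outside, world axes, zero at the start; "torque": the same for the moment, N m; "grip_width": finger opening in m; "grasp_force": force on a finger pad.
Only numpy, scipy, OpenCV 4.12 (cv2) and the standard library are available. Lean on these libraries where they do the work, as an engineer would, in place of code of your own. Each camera call takes 0.05 s, during which the arm holds its last target. There are 200 camera calls.

### The job

Make up two tool kits from the stock on the goldsmith's bench, every piece left standing upright on the floor of its own pocket: in the two-pocket tray, the steel doming block in the larger pocket and the large ball-headed punch in the smaller one. In the three-pocket tray, the pointed steel mandrel in the pocket next to the brass pull, the amber bottle in the middle one and the small ball-headed punch in the pocket at the other end. Leave the flat-headed stake, the hammer and the pot of burs where they are.

Things in the scene. Friction and masses are not known exactly. Their poses are not given: they have to be found in the camera images.
- doming_block: Steel doming (dapping) block, a 44 mm cube with a 28 mm round hollow 9 mm deep in its top and flush hollows marked on its sides; about 0.5 kg. Origin: centre of its underside; x and y square to its side faces, z up. It stands upright on the bench at the start.
- large_punch: Large ball-headed doming punch of pale turned wood: plain cylindrical handle 34 mm across, 42 mm high, with a 34 mm ball on top; 74 mm tall in all, about 70 g. Origin: centre of its flat foot, z up. It stands upright on the bench at the start.
- small_punch: Small ball-headed doming punch of pale turned wood: plain cylindrical handle 24 mm across, 40 mm high, with an 18 mm ball on top; 59 mm tall in all, about 30 g. Origin: centre of its flat foot, z up. It stands upright on the bench at the start.
- mandrel: Steel bezel mandrel: cylindrical shank 32 mm across and 44 mm high with a cone on top (28 mm base tapering to 8 mm); 72 mm tall in all, about 0.25 kg. Origin: centre of its flat foot, z up. It stands upright on the bench at the start.
- bottle: Small amber glass bottle, body 34 mm across and 44 mm high, then a shoulder and a white screw cap 22 mm across; 66 mm tall in all, about 70 g. Origin: centre of its foot, z up. It stands upright on the bench at the start.
- setting_tray: Wooden tray with three pockets, fixed to the bench, 194 (x) by 68 (y) mm, a brass pull sticking out 18 mm at its +x end. Floor 4 mm thick; all walls 5 mm thick, tops 10 mm above the bench. Pockets 58 x 58 mm, centred at y = 0 and x = +63 mm (next to the pull), 0 (middle), -63 mm (other end). Origin: centre of its underside, z up.
- doming_tray: Wooden tray with two pockets, fixed to the bench, 147 (x) by 84 (y) mm, no pull. Floor 4 mm thick; all walls 5 mm thick, tops 10 mm above the bench. Larger pocket 74 x 74 mm, centred at x = -31.5 mm, y = 0; smaller pocket 58 (x) by 74 (y) mm, centred at x = +39.5 mm, y = 0. Origin: centre of its underside, z up.
- flat_stake: Bystander among the stock: pale wooden mushroom stake, 28 mm stem under a flat round head 48 mm across and 14 mm thick, 48 mm tall. Stays where it is. Origin: centre of its foot, z up.
- hammer: Bystander: small hammer lying beyond the stock, handle along its y axis (about 230 mm long in all), 60 mm steel head at the +y end, 24 mm high. Stays where it is. Origin: on the bench under the middle of the handle, z up.
- bur_pot: Bystander: terracotta-coloured pot 64 mm across and 45 mm tall, short steel burs standing out of it up to 75 mm above the bench. Stays where it is. Origin: centre of its underside, z up.

How it is judged:
By the outcome, as a careful person would: the job done as asked, in the order asked, and still so for the second after the job is handed in, with the robot touching nothing.
It also fails if it takes over 115 s, if anything falls off the work surface, if the arm or the gripper's body presses on something with over 40 N, if the wrist force passes 120 N, or if a joint passes its speed limit or range.

## Working session

There is one attempt and no reset: what is moved stays moved. The work goes in short steps, each a Python script; the robot and the scene stay as the last script left them, time stands still between calls to the robot, and variables do not carry over. Pictures are saved under pics/ and viewed, at most 14 in all, crops included, and the job is handed in when it is done.

```bash
ls; mkdir -p pics; python3 - <<'E'
from workcell import arm
import cv2
for n in("scene","top"):
    im=arm.capture(n); cv2.imwrite(f"pics/{n}0.png",im[:,:,::-1])
    print(n,arm.camera_model(n))
print(arm.camera_model("wrist"));print(arm.state())
E
```

```text
pics
scene {'K': array([[473.89919858,   0.        , 312.18154293],
       [  0.        , 473.89919858, 240.35881741],
       [  0.        ,   0.        ,   1.        ]]), 'origin': array([ 1.11753273, -0.47681268,  0.5018457 ]), 'rotation': array([0.43338286, 0.18725539, 0.36179531, 0.80387739])}
top {'K': array([[578.24036546,   0.        , 309.85621175],
       [  0.        , 578.24036546, 244.98660329],
       [  0.        ,   0.        ,   1.        ]]), 'origin': array([0.53343121, 0.01675862, 0.9143658 ]), 'rotation': array([-0.01685925,  0.03735068,  0.71237655, -0.70059998])}
{'K': array([[355.01059023,   0.        , 318.59805099],
       [  0.        , 355.01059023, 236.6124086 ],
       [  0.        ,   0.        ,   1.        ]]), 'mount': array([[-5.63894027e-04,  9.64725440e-01,  2.63257492e-01,
         7.14743757e-02],
       [ 9.99999826e-01,  4.98242850e-04,  3.16140580e-04,
        -6.68806937e-04],
       [ 1.73822697e-04,  2.63257624e-01, -9.64725553e-01,
        -1.45748298e-01],
       [ 0.00000000e+00,  0.00000000e+00,  0.00000000e+00,
         1.00000000e+00]])}
{'time': 0.1, 'q': array([-1.39912946e+00,  3.59439503e-01,  1.51134473e+00,  2.34143718e-05,
        1.27247365e+00, -1.15111397e-01]), 'qd': array([ 0.00135204, -0.00038901, -0.0025059 ,  0.00083339, -0.00063116,
        0.00049892]), 'tau': array([-2.17792008e-04, -5.16352522e+01, -2.71407956e+01,  6.76785316e-02,
        2.76391249e-02, -2.50320272e-05]), 'position': array([ 0.16960907, -0.57490367,  0.23888192]), 'eef_rot': array([ 9.89737530e-01,  1.42894817e-01, -1.23586312e-05, -8.32600170e-04]), 'wrist_force': array([-0.26109171,  0.03298836, -0.37174979]), 'torque': array([ 0.02062708,  0.01783916, -0.02600699]), 'grasp_force': 0.0, 'grip_width': 0.08744417848800105}
```

View pics/top0.png

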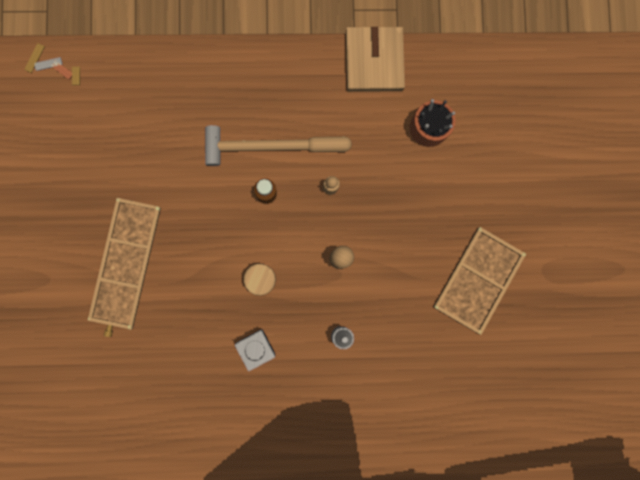

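View pics/scene0.png

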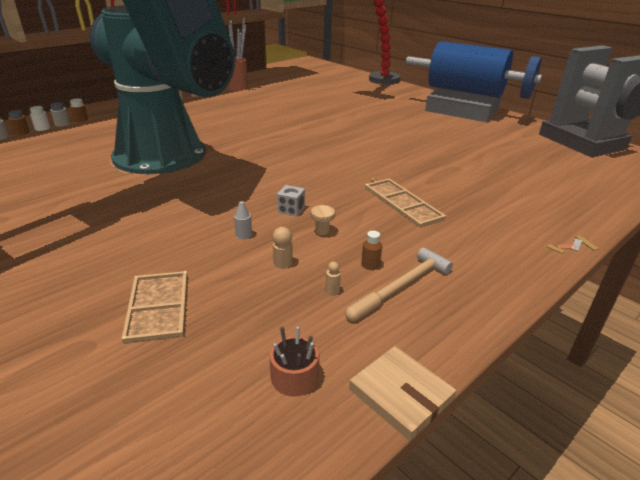

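The top view shows the setting tray at left (pull at 109,331), bottle (264,187), small punch (332,184), stake (259,279), large punch (342,257), block (255,350) and mandrel (343,338). The doming tray is at right, around (481,280). In the scene view everything stands upright.

```bash
cat > h.py <<'E'
import numpy as np, cv2
from scipy.spatial.transform import Rotation as R
from workcell import arm
def ray(m,px):
    K=m["K"]; d=np.array([(px[0]-K[0,2])/K[0,0],-(px[1]-K[1,2])/K[1,1],-1.])
    d=R.from_quat(m["rotation"]).apply(d); return np.array(m["origin"]),d/np.linalg.norm(d)
def onz(m,px,z):
    o,d=ray(m,px); return o+d*(z-o[2])/d[2]
def tri(m1,p1,m2,p2):
    o1,d1=ray(m1,p1);o2,d2=ray(m2,p2)
    s=np.linalg.lstsq(np.c_[d1,-d2],o2-o1,rcond=None)[0]
    a=o1+s[0]*d1;b=o2+s[1]*d2; return (a+b)/2,np.linalg.norm(a-b)
def wristcam():
    m=arm.camera_model("wrist"); s=arm.state(); M=np.array(m["mount"]); r=R.from_quat(s["eef_rot"])
    return dict(K=m["K"],origin=s["position"]+r.apply(M[:3,3]),rotation=(r*R.from_matrix(M[:3,:3])).as_quat())
E
python3 - <<'E'
from h import *
np.set_printoptions(precision=4,suppress=True)
T=arm.camera_model("top");S=arm.camera_model("scene")
for n,p,q,z in [("bottle cap",(264,187),(374,236),.066),("small",(332,183),(333.5,267),.05),("large",(342,257),(283,236),.057),("mandrel tip",(345,340),(242.5,204),.072),("block top",(255,350),(292,191),.044),("stake",(259,279),(322,213),.048)]:
    print(n,onz(T,p,z),onz(S,q,z),*tri(T,p,S,q))
d=[onz(T,p,.01)[:2] for p in[(482,228),(525,253),(481,333),(436,307)]]
s=[onz(T,p,.01)[:2] for p in[(118,199),(159,207),(131,329),(89,320)]]
for c in(d,s): print(np.array(c),np.mean(c,0),[np.linalg.norm(c[i]-c[i-1]) for i in range(4)])
im=cv2.imread("pics/top0.png")
a=cv2.resize(im[190:340,80:200],None,fx=4,fy=4,interpolation=cv2.INTER_CUBIC)
b=cv2.resize(im[215:345,430:530],None,fx=4,fy=4,interpolation=cv2.INTER_CUBIC)
c=np.zeros((600,800+80,3),np.uint8);c[:600,:480]=a;c[:520,480:880]=b
cv2.imwrite("pics/trays.png",c[:,:800] if 0 else cv2.resize(c,(800,545)))
E
```

```text
bottle cap [0.6856 0.0579 0.066 ] [0.6925 0.0524 0.066 ] [0.6869 0.0586 0.0605] 0.0010485625625586434
small [ 0.6932 -0.0441  0.05  ] [ 0.6954 -0.0446  0.05  ] [ 0.6938 -0.0438  0.0487] 0.0010685307723337623
large [ 0.5804 -0.0562  0.057 ] [ 0.5814 -0.0552  0.057 ] [ 0.5809 -0.0557  0.057 ] 0.0014198890453562677
mandrel tip [ 0.4594 -0.0566  0.072 ] [ 0.4669 -0.0579  0.072 ] [ 0.4601 -0.0556  0.0684] 0.003420692730595374
block top [0.445  0.0752 0.044 ] [0.4458 0.0781 0.044 ] [0.4459 0.0762 0.0447] 0.002772755657989906
stake [0.5501 0.0679 0.048 ] [0.5568 0.0593 0.048 ] [0.5496 0.0676 0.0417] 0.001878151752019402
[[ 0.6255 -0.2837]
 [ 0.5847 -0.3508]
 [ 0.4605 -0.2754]
 [ 0.5023 -0.206 ]] [ 0.5432 -0.279 ] [np.float64(0.14571129051866938), np.float64(0.0785372543373639), np.float64(0.14528519953246521), np.float64(0.08101930511643089)]
[[0.6795 0.2888]
 [0.666  0.2251]
 [0.4774 0.2675]
 [0.4924 0.3316]] [0.5788 0.2782] [np.float64(0.19197511925208202), np.float64(0.06511386811591417), np.float64(0.19334844200177034), np.float64(0.06582832455785095)]
```

View pics/trays.png

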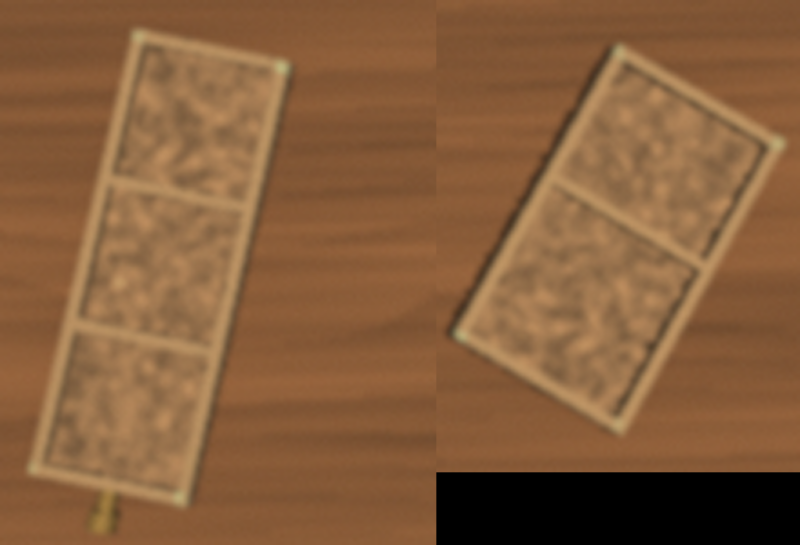

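Both trays measure to size. The larger doming pocket is at the near end and the pull is at the near end of the setting tray. Next, one wrist view from above to refine the objects.

```bash
python3 - <<'E'
from h import *
import pickle
arm.move_to([.60,.01,.27],[1,0,0,0]); arm.sleep(.3)
m=wristcam(); im=arm.capture("wrist")[:,:,::-1]; pickle.dump(m,open("w1.pkl","wb"))
cv2.imwrite("pics/w1.png",im); print(arm.state()["time"],m)
cv2.imwrite("pics/w1v.png",cv2.resize(im,(800,600),interpolation=cv2.INTER_CUBIC))
E
```

```text
3.025 {'K': array([[355.01059023,   0.        , 318.59805099],
       [  0.        , 355.01059023, 236.6124086 ],
       [  0.        ,   0.        ,   1.        ]]), 'origin': array([0.67129647, 0.01020267, 0.41572763]), 'rotation': array([ 0.09390537, -0.09392646,  0.70122713, -0.70045707])}
```

View pics/w1v.png

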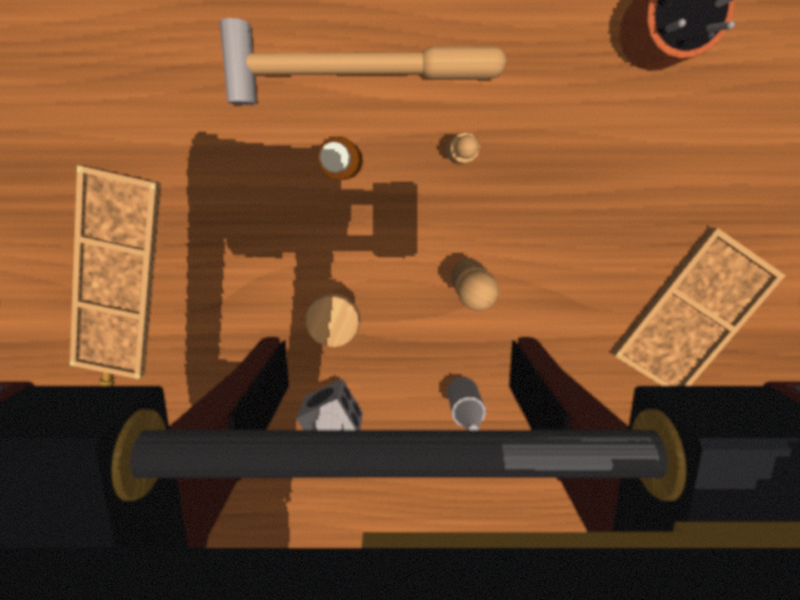

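The wrist view, at 800 px scale, shows the bottle cap (337,157), small ball (465,146), large ball (478,289) and mandrel cone (471,420). Setting tray corners are (78,167), (158,182), (142,377) and (71,364). Doming tray corners are (715,229), (783,275) and (613,353).

```bash
python3 - <<'E'
from h import *
import pickle
np.set_printoptions(precision=4,suppress=True)
T=arm.camera_model("top");W=pickle.load(open("w1.pkl","rb"))
for n,p,q,z in [("bottle cap",(264.5,187),(337,157),.066),("small",(332,183),(465,146),.05),("large",(342,257),(478,289),.057),("mandrel tip",(345,340),(473,428),.072)]:
    q=np.array(q)*.8; print(n,onz(T,p,z),onz(W,q,z),*tri(T,p,W,q))
for q in [(78,167),(158,182),(142,377),(71,364),(715,229),(783,275),(613,353)]: print(onz(W,np.array(q)*.8,.01)[:2])
im=cv2.imread("pics/top0.png"); hsv=cv2.cvtColor(im,cv2.COLOR_BGR2HSV)
k=(hsv[...,1]<60).astype(np.uint8); k[:300]=0;k[380:]=0;k[:,:200]=0;k[:,400:]=0
for c in cv2.findContours(k,0,2)[0]:
    if cv2.contourArea(c)>80:
        r=cv2.minAreaRect(c);print(r,cv2.contourArea(c))
        if r[1][0]>20:
            P=np.array([onz(T,p,.044)[:2] for p in cv2.boxPoints(r)])
            print(P,P.mean(0),[np.linalg.norm(P[i]-P[i-1]) for i in range(4)],np.degrees(np.arctan2(*(P[1]-P[0])[::-1])))
        else:print(cv2.fitEllipse(c),onz(T,r[0],.044))
a=im[310:380,225:365]
cv2.imwrite("pics/near.png",cv2.resize(np.hstack([a]),None,fx=5.7,fy=5.7,interpolation=cv2.INTER_CUBIC))
E
```

```text
bottle cap [0.6855 0.0572 0.066 ] [0.6842 0.0562 0.066 ] [0.6844 0.0563 0.0702] 0.0015057030818574648
small [ 0.6932 -0.0441  0.05  ] [ 0.6929 -0.0421  0.05  ] [ 0.6936 -0.0436  0.0452] 0.0019268871673915745
large [ 0.5804 -0.0562  0.057 ] [ 0.5792 -0.0563  0.057 ] [ 0.5802 -0.0557  0.0608] 0.0003147792593776001
mandrel tip [ 0.4594 -0.0566  0.072 ] [ 0.4576 -0.0549  0.072 ] [ 0.4595 -0.0554  0.0748] 0.001998062951223681
[0.6781 0.2914]
[0.6653 0.2229]
[0.4769 0.266 ]
[0.491 0.334]
[ 0.6233 -0.2782]
[ 0.5803 -0.3498]
[ 0.5021 -0.2006]
((254.64878845214844, 349.6539611816406), (31.05882453918457, 31.352941513061523), 61.927513122558594) 914.5
[[0.4554 0.1069]
 [0.4763 0.0657]
 [0.4355 0.0445]
 [0.4148 0.0857]] [0.4455 0.0757] [np.float64(0.045848409576522406), np.float64(0.04625163220639346), np.float64(0.04599696695639838), np.float64(0.04612020817156265)] -63.09430441975105
((341.5, 337.5), (21.0, 21.0), 90.0) 349.0
[[ 0.4766 -0.0385]
 [ 0.476  -0.07  ]
 [ 0.4449 -0.0693]
 [ 0.4456 -0.0379]] [ 0.4608 -0.0539] [np.float64(0.03107118891273166), np.float64(0.03148200975259302), np.float64(0.031103087913675), np.float64(0.03139486196287994)] -91.12139820343859
```

View pics/near.png

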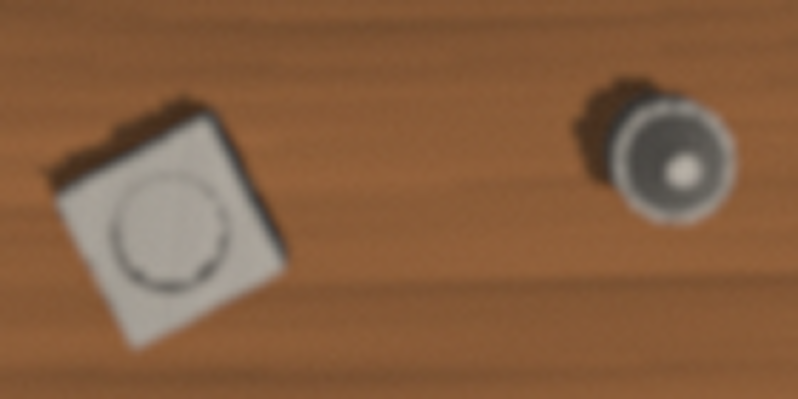

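Top and wrist agree to 2–4 mm and the sizes match. Start with the block.

```bash
cat >> h.py <<'E'
def q(deg): return (R.from_euler("z",deg,degrees=True)*R.from_quat([1,0,0,0])).as_quat()
def pick(xy,yaw,w,force,h=.030):
    arm.gripper_to(min(.086,w+.034)); arm.move_to([*xy,.13],q(yaw))
    hit=arm.move_l([*xy,h],speed=.12,threshold=10)
    arm.gripper_to(w-.012,grip_force=force); s=arm.state()
    print("pick hit",hit,"z",s["position"][2],"width",s["grip_width"],"f",s["grasp_force"],"t",s["time"])
    if hit or abs(s["grip_width"]-w)>.004: raise SystemExit("grasp doubtful")
    arm.move_l([*xy,.15],speed=.15)
def place(xy,yaw,w,h=.030):
    arm.move_to([*xy,.15],q(yaw)); print("carried width",arm.state()["grip_width"])
    arm.move_l([*xy,h+.012],speed=.12); arm.sleep(.15)
    hit=arm.move_l([*xy,h+.001],speed=.03,threshold=4); s=arm.state()
    print("place hit",hit,"pos",s["position"],"f",s["wrist_force"])
    arm.gripper_to(w+.018); arm.move_l([*s["position"][:2],.15],speed=.15)
    print("t",arm.state()["time"])
E
python3 - <<'E'
from h import *
pick([.4455,.0757],26.9,.044,35)
place([.5154,-.2604],-31.8,.044)
im=arm.capture("top")[:,:,::-1]
cv2.imwrite("pics/t1.png",cv2.resize(im[200:350,400:550],(600,600),interpolation=cv2.INTER_CUBIC))
E
```

```text
pick hit False z 0.030219232260373628 width 0.043762197889407516 f 34.99762147665024 t 5.9083
carried width 0.043630087568193726
place hit True pos [ 0.51587397 -0.26077646  0.0339858 ] f [ 0.76419461 -0.68743478  2.44100522]
t 11.1167
```

View pics/t1.png

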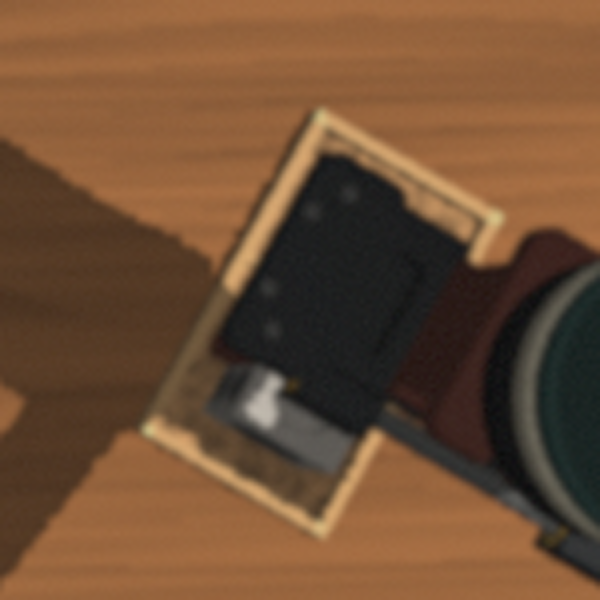

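The picture shows the tray with the arm hiding most of the block. Contact came exactly at floor height (4 mm), so I'll go on with the punch and look again from clear.

```bash
python3 - <<'E'
from h import *
pick([.5803,-.056],-31.8,.034,20)
place([.5758,-.2978],-31.8,.034)
pick([.4605,-.0547],-12.8,.032,30)
im=arm.capture("top")[:,:,::-1]
cv2.imwrite("pics/t2.png",cv2.resize(im[200:350,400:550],(600,600),interpolation=cv2.INTER_CUBIC))
E
```

```text
pick hit False z 0.030195672417122534 width 0.03370756342260307 f 20.00025685876608 t 13.9833
carried width 0.03400508084233067
place hit True pos [ 0.57623382 -0.29812538  0.03356228] f [ 0.94861776 -0.07158644  2.25479229]
t 18.8667
pick hit False z 0.03024931933838362 width 0.031449361587374026 f 30.00082701444626 t 21.9833
```

View pics/t2.png

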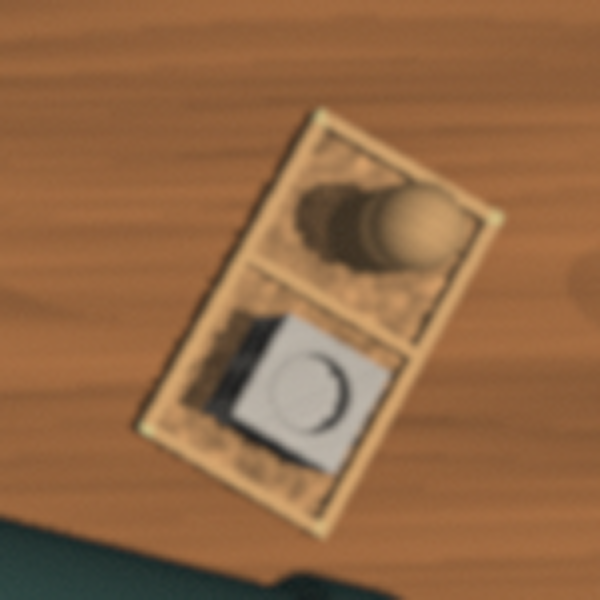

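Both pieces stand inside their pockets; the outward lean at block (310,395) and punch (420,225) is parallax. Now the setting tray.

```bash
python3 - <<'E'
from h import *
place([.5170,.2925],-12.8,.032)
pick([.685,.0567],-12.8,.034,20)
place([.5782,.2786],-12.8,.034)
pick([.6933,-.0436],-12.8,.024,15,.028)
place([.6398,.2647],-12.8,.024,.028)
arm.move_to([.42,-.12,.26],q(0)); arm.sleep(.3)
a=arm.capture("top")[:,:,::-1];b=arm.capture("scene")[:,:,::-1]
cv2.imwrite("pics/t3.png",a);cv2.imwrite("pics/s3.png",b[100:400,60:460].repeat(2,0).repeat(2,1))
print(arm.state()["time"])
E
```

```text
carried width 0.031697963150734344
place hit True pos [0.51742824 0.29275508 0.03371136] f [0.37662024 0.94632484 0.7968433 ]
t 27.275
pick hit False z 0.030235787238532867 width 0.0338263374508244 f 20.00028759241104 t 30.5
carried width 0.0338237338663229
place hit True pos [0.57870913 0.27886234 0.03355742] f [0.70413186 0.14346009 1.63140998]
t 35.4
pick hit False z 0.028210909324936136 width 0.02312158158140278 f 15.00023826956749 t 38.6583
carried width 0.023753765659652943
place hit True pos [0.64024447 0.2649135  0.03145074] f [0.26754897 0.33978001 1.72317204]
t 43.825
45.9
```

View pics/t3.png

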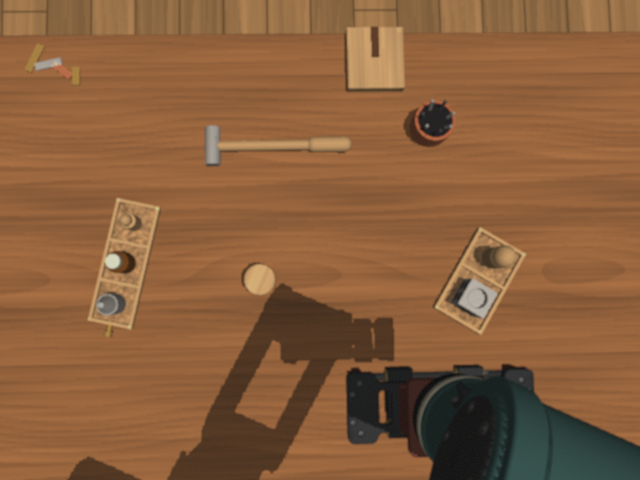

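View pics/s3.png

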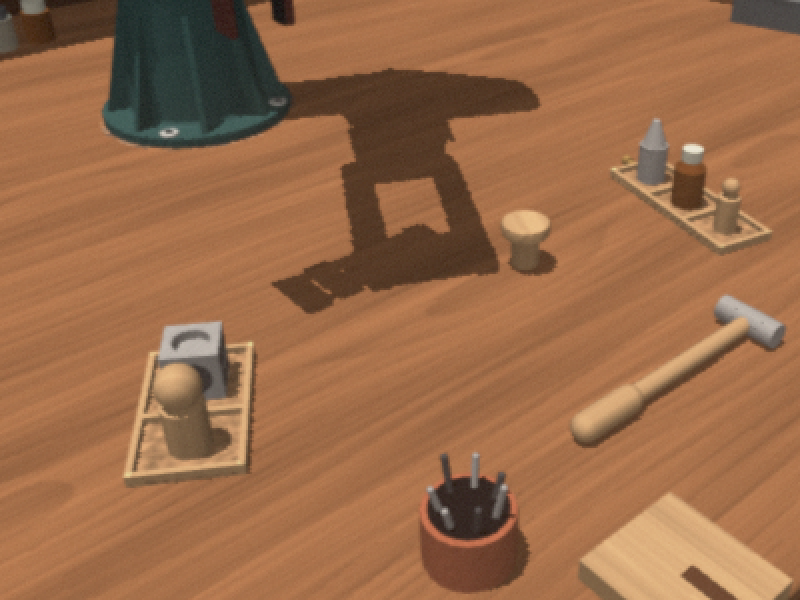

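In both views all five pieces stand upright in the right pockets: mandrel (109,303) by the pull, bottle (118,262), small punch (129,221), block (473,297), large punch (500,256). The stake, hammer and pot haven't moved.

```bash
python3 -c "
from workcell import arm
print(arm.job_done())"
```

```text
the job is handed in; nothing more can be done
None
```

Both tool kits are made up and handed in: all five pieces stand upright in their own pockets, the stake, hammer and burs were left where they were, and the robot took about 46 s.

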